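# Hold the red reference paddle in the colorimeter's light path

## Robot

A 6-joint arm with a two-finger parallel gripper is mounted at the origin on the work surface. World frame = base frame: x ahead of the robot, y to its left, z up, the work surface at z = 0. Lengths are in m, angles in rad, forces in N, time in s.
With the tool pointing down it reaches from about 0.325 to 1 m from the base axis. Payload 5.1 kg.
Tool frame: the origin (TCP) lies midway between the tips of the shut fingers; the grasp point (between the pads) lies hold_point_z behind it (hold_point_z is the distance from the TCP to the grasp point, in m); z points along the fingers, y is the line along which they close (so a half turn about z gives the same grasp; the last joint's range is limited). The gripper opens to 85 mm and grips with 20 to 120 N. Pads are 22 mm wide; open, the fingers measure 114 mm over their backs; the gripper's body (76 mm by 85 mm) begins 54 mm behind the grasp point. The pads swing forward as they close: fully open they stand 13 mm farther back than shut.
Start: joints at [-1.283, 0.124, 1.65, -0, 1.367, -0.083], TCP at [0.236, -0.606, 0.231] pointing down, gripper open.
Joint ranges: [-2.61, 2.61], [-1.02, 2.33], [0.03, 2.71], [-1.35, 4.49], [0.32, 2.68], [-2.91, 2.91]. Speed limits (rad/s): [2.57, 2.57, 3.14, 3.14, 3.14, 3.14].

## Interface

Orientations are given as a 3x3 rotation matrix whose columns are the frame's x, y, z axes.
In Python, from workcell import * gives the robot as it stands. The module is installed in compiled form; this text tells all that it offers.
- The arm moves only by the tool jog_arm, never from a script. Its argument "plan" is a list of rows, each an object with "rot": the turn, a rotation vector about the tool's x, y, z in units of 8 degrees (1.0 is 8 degrees), a list of three; "linear": the shift along the tool's x, y, z in units of 50 mm (1.0 is 50 mm), a list of three; "claw": the closure, from -1 (fully open) to 1 (shut). In form: [{"rot": [wx, wy, wz], "linear": [dx, dy, dz], "claw": claw}, ...]. A call has 1 to 8 rows; each row is the pose to reach, as a shift and turn from the pose commanded when the call began, along the tool's axes at that moment; what a row does not reach only later rows make up. A row lasts 1/10 s, in which the tool goes at most 50 mm and 8.59 degrees, less where a joint would pass 70% of its speed; a pose out of reach is approached as far as the arm can. A call with a gripper value outside its range is refused whole. The fingers move at their own pace and stop on an object; the grip force is fixed at half the most. Time passes only in rows, so rows that repeat a pose let the fingers close. It gives the time, the measured TCP pose, the force, the opening and the grip force at its end, in the units of the state.
- sense(): the state, without advancing time (a new reading comes with each control period).
- read_camera(name): name is "scene" or "top" or "wrist"; returns the picture (420x560x3 uint8, blue, green, red); there is no depth.
- camera_info(name): a dict with "camera_matrix" (3x3 intrinsics, pixels), "R" (3x3) and "t" (3): a world point X has camera coordinates R X + t; the wrist camera has in their place "T_tool_cam" (4x4, takes a point from camera to tool coordinates, whose origin is the TCP and whose axes are the flange's). Camera axes: x right, y down, z forward; pixel columns grow to the right and rows downward; lengths in m; the calibration is good to about 2 mm. A picture is of the moment at which its call begins: read the wrist's pose just before it. camera_info takes no time and is no camera call.
- finish_job(): hands the job in; it is judged then, once.
The state is a dict: "clock": time; "qpos": joint angles; "dq": joint speeds; "effort": joint torques, N m; "position": TCP position; "eef_rot": TCP orientation; "ft_force": force on the tool from outside, world axes, zero at the start; "ft_torque": the same for the moment, N m; "opening": finger opening in m; "gripper_force": force on a finger pad.
Only numpy, scipy, OpenCV 4.12 (cv2) and the standard library are available. Lean on these libraries where they do the work, as an engineer would, in place of code of your own. Each camera call takes 0.05 s, during which the arm holds its last target. There are 200 camera calls.

## Task

Start the colorimeter by pressing its green plunger right down to its stop, and let it spring back up; then lift the red reference paddle out of the stand and lower its blade through the narrow slot on top of the instrument until the white line across the blade is level with the slot's rim. Finish while still holding the paddle there in the gripper, still and upright, with its handle clear of the instrument so that nothing else carries it. Leave the other two paddles and everything else on the bench where they are.

Things in the scene. Friction and masses are not known exactly. Their poses are not given: they have to be found in the camera images.
- colorimeter: White instrument fixed to the bench, 180 mm (x) by 200 mm (y) by 110 mm high, origin at the centre of its underside, z up. On its top: the slot in a black guide funnel at x = 0, y = -50 mm, the green start plunger at x = 0, y = +60 mm.
- slot_mouth (a point): Middle of the slot's rim: top of the black funnel, 118 mm above the bench. x across the slot, y along it, z up. The mouth, 20 mm (x) by 44 mm (y), narrows over 8 mm to a throat 8 mm (x) by 32 mm (y), 12 mm deep (a blade has 2 mm to spare in all each way). Below is a chamber 40 by 60 mm, its floor 98 mm under this point.
- plunger_top (a point): Crown of the green mushroom head (32 mm across) of the start plunger on the same housing, at x = 0, y = +110 mm in the axes of the slot, from its middle; 149 mm above the bench when up. Moves straight down when pressed.
- plunger (a joint): Travel of the start plunger in m: 0 up, 0.012 at its stop. A spring returns it: 2 N to start it moving, 8 N at the stop.
- red_handle (a point): Centre of the handle of the red paddle, upright, z up. Handle 16 mm thick (x), 36 wide (y), 50 high. Below it a flat black blade, 6 mm (x) by 30 mm (y), 65 mm long: its tip is 90 mm below this point. A 4 mm white line crosses the blade, its middle 42 mm below this point. About 60 g, loose, same front and back. The one to use.
- yellow_handle (a point): Centre of the handle of the yellow paddle, upright, z up. Handle 16 mm thick (x), 36 wide (y), 50 high. Below it a flat black blade, 6 mm (x) by 30 mm (y), 65 mm long: its tip is 90 mm below this point. A 4 mm white line crosses the blade, its middle 42 mm below this point. About 60 g, loose, same front and back. Leave it in the stand.
- blue_handle (a point): Centre of the handle of the blue paddle, upright, z up. Handle 16 mm thick (x), 36 wide (y), 50 high. Below it a flat black blade, 6 mm (x) by 30 mm (y), 65 mm long: its tip is 90 mm below this point. A 4 mm white line crosses the blade, its middle 42 mm below this point. About 60 g, loose, same front and back. Leave it in the stand.
- stand: Grey block fixed to the bench, 60 mm (x) by 200 mm (y) by 75 mm high, origin at the centre of its underside, z up. Slots 9 by 34 mm (long along y) at y = -60, 0, +60 mm hold one paddle each, in any order, blade down, the handle's underside resting on the block's top (handle centres 100 mm above the bench), about 2 mm of play.
- kidney_dish: Steel kidney dish, about 80 x 220 x 37 mm. Loose, stays where it is. Origin: centre of its underside.
- case_a: Flat blue dissecting case with a clear lid, 110 x 170 x 26 mm. Loose, stays where it is. Origin: centre of its underside.
- case_b: Second flat blue dissecting case with a clear lid, 110 x 170 x 26 mm. Loose, stays where it is. Origin: centre of its underside.
- specimen_jar: Jar with a white cap, 60 mm across, 80 mm high. Loose, stays where it is. Origin: centre of its underside.
- oximeter: White rounded oximeter, 60 x 95 x 22 mm. Loose, stays where it is. Origin: centre of its underside.
- spray_bottle: Clear spray bottle with a black head, 72 mm across, 205 mm high. Loose, stays where it is. Origin: centre of its underside.
Not all that is in view belongs to the job. Of the things like the part that bears red_handle, leave any that is grey or pink; of the rest the larger one is meant.

How it is judged:
By the outcome, as a careful person would: the job done as asked, in the order asked, and still so for the second after the job is handed in, while the arm keeps its last pose, push and grip.
It also fails if it takes over 58 s, if anything falls off the work surface, if the arm or the gripper's body presses on something with over 40 N, if the wrist force passes 120 N, or if a joint passes its speed limit or range.

## Working session

There is one attempt and no reset: what is moved stays moved. The work goes in short steps, Python scripts to look and compute and a tool call to move; the robot and the scene stay as the last step left them, time stands still between calls to the robot, and variables do not carry over. Pictures are saved under pics/ and viewed, at most 10 in all, crops included, and the job is handed in when it is done.

Besides the shell and the picture viewer there is one more tool, called by a JSON object that holds its "method" and its "body", one argument or row to a line. jog_arm: Moves the arm, as the interface text tells. Its arguments: {"type":"object","properties":{"plan":{"type":"array"}},"required":["plan"]}

```bash
mkdir -p pics
python3 - <<'E'
from workcell import *
import cv2
s=sense(); print(s['clock'],s['position'],s['eef_rot'],s['opening'])
try: print(hold_point_z)
except Exception as e: print(e)
for n in ['scene','top']:
    cv2.imwrite(f'pics/{n}0.png',read_camera(n)); print(n,camera_info(n))
print(camera_info('wrist'))
E
```

```text
0.0 [ 0.2353081  -0.60525834  0.23005333] [[ 9.32052228e-01  3.62323488e-01 -5.77301803e-04]
 [ 3.62323901e-01 -9.32050107e-01  1.99738573e-03]
 [ 1.85625558e-04 -2.07083806e-03 -9.99997839e-01]] 0.0855901178949772
0.0187
scene {'camera_matrix': array([[387.69496929,   0.        , 279.55069159],
       [  0.        , 387.69496929, 210.90579908],
       [  0.        ,   0.        ,   1.        ]]), 'R': array([[-0.61590814,  0.78770642, -0.01325736],
       [ 0.54598695,  0.41465533, -0.72798297],
       [-0.56793962, -0.45560898, -0.68546702]]), 't': array([ 0.35835997, -0.2270809 ,  1.60162231])}
top {'camera_matrix': array([[501.61787983,   0.        , 280.06907398],
       [  0.        , 501.61787983, 208.84597768],
       [  0.        ,   0.        ,   1.        ]]), 'R': array([[ 0.02468224, -0.99955494,  0.01675415],
       [-0.99442703, -0.02626702, -0.10210248],
       [ 0.10249712, -0.01414066, -0.99463279]]), 't': array([-0.02233521,  0.61511226,  1.66188777])}
{'camera_matrix': array([[346.07981345,   0.        , 277.17925504],
       [  0.        , 346.07981345, 208.93858659],
       [  0.        ,   0.        ,   1.        ]]), 'T_tool_cam': array([[-1.49252393e-04, -9.63478687e-01, -2.67784982e-01,
         6.77588664e-02],
       [ 9.99999988e-01, -1.56534033e-04,  5.84354429e-06,
        -6.78560911e-04],
       [-4.75475937e-05, -2.67784978e-01,  9.63478699e-01,
        -1.43261272e-01],
       [ 0.00000000e+00,  0.00000000e+00,  0.00000000e+00,
         1.00000000e+00]])}
```

View pics/top0.png

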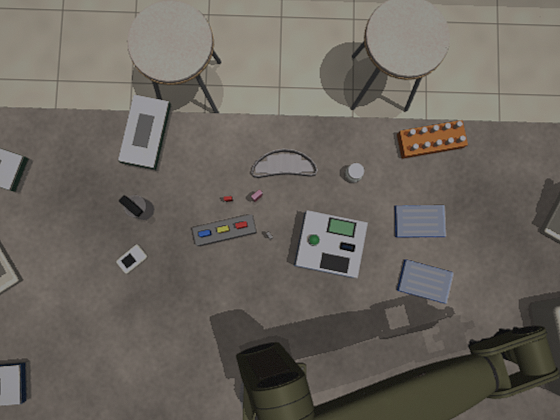

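View pics/scene0.png

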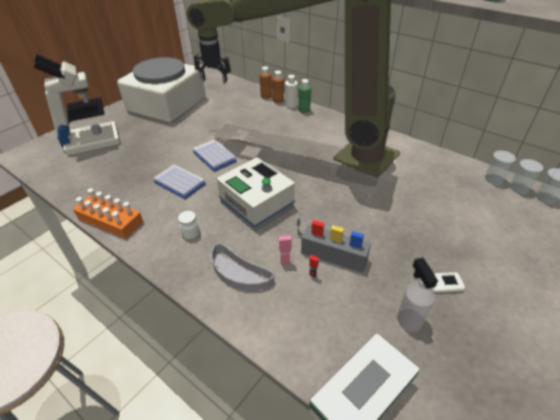

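Top view: the red candidates are the red paddle in the stand (241,225), a small red one on the bench (228,198), a pink one (257,196) and a grey one (268,235). I choose the one in the stand. The colorimeter is at about (331,244), plunger (313,240), slot (347,247). I'll check these in a close crop.

Run:
```python
import cv2
im=cv2.imread('pics/top0.png')[180:290,180:380]
cv2.imwrite('pics/c1.png',cv2.resize(im,None,fx=4,fy=4,interpolation=cv2.INTER_CUBIC))
```

```text
(no output)
```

View pics/c1.png

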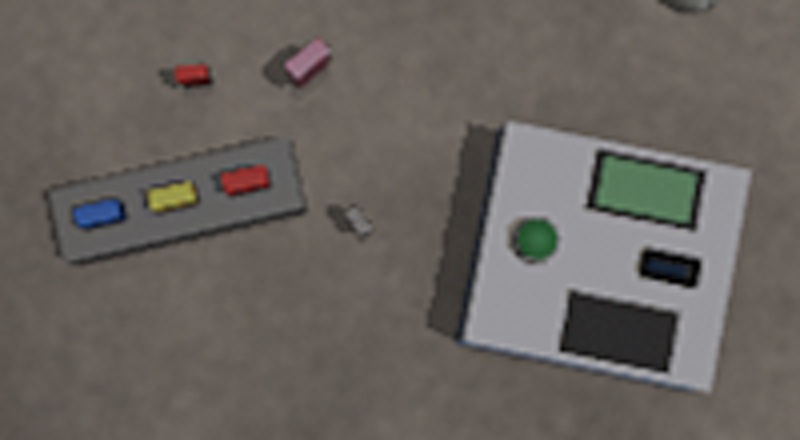

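The crop shows the large red paddle in the stand's right-hand slot at crop (247,179), with the plunger at (537,240) and the slot at (670,268).

```bash
cat > h.py <<'E'
from workcell import *
import numpy as np, cv2
from scipy.spatial.transform import Rotation as Ro
def ray(name,px,z):
    c=camera_info(name); K=c['camera_matrix']
    d=np.linalg.solve(K,[px[0],px[1],1])
    if name=='wrist':
        s=sense(); T=c['T_tool_cam']; R=s['eef_rot']
        o=R@T[:3,3]+s['position']; d=R@T[:3,:3]@d
    else: o=-c['R'].T@c['t']; d=c['R'].T@d
    return o+d*(z-o[2])/d[2]
def proj(name,X):
    c=camera_info(name); K=c['camera_matrix']; X=np.asarray(X,float)
    if name=='wrist':
        s=sense(); T=c['T_tool_cam']; R=s['eef_rot']
        p=T[:3,:3].T@(R.T@(X-s['position'])-T[:3,3])
    else: p=c['R']@X+c['t']
    p=K@p; return p[:2]/p[2]
def units(p,yaw):
    "row for TCP at p, tool down, y (closing) axis at yaw (mod pi)"
    s=sense(); R=s['eef_rot']; best=None
    for a in (yaw,yaw+np.pi):
        y=np.array([np.cos(a),np.sin(a),0]); z=np.array([0,0,-1.]); x=np.cross(y,z)
        v=Ro.from_matrix(R.T@np.c_[x,y,z]).as_rotvec()
        print('yawopt rot',np.round(np.rad2deg(v)/8,2), 'j6 now',round(s['qpos'][5],2),'j1',round(s['qpos'][0],2))
    print('linear',np.round(R.T@(np.array(p)-s['position'])/.05,3))
E
python3 - <<'E'
from h import *
f=lambda u,v:(180+(u+.5)/4-.5,180+(v+.5)/4-.5)
P={}
for n,u,v,z in [('red',247,179,.125),('yel',172,196,.125),('blu',99,213,.125),('plu',537,240,.149),('slot',670,268,.118)]:
    P[n]=ray('top',f(u,v),z); print(n,P[n].round(4))
d=P['plu']-P['slot'];print('plu-slot',np.hypot(*d[:2]),np.rad2deg(np.arctan2(d[1],d[0])))
d=P['red']-P['blu'];print('stand',np.hypot(*d[:2]),np.rad2deg(np.arctan2(d[1],d[0])))
a=np.arctan2(P['plu'][1]-P['slot'][1],P['plu'][0]-P['slot'][0])
units(P['plu']+[0,0,.08],a)
E
```

```text
red [0.5531 0.1163 0.125 ]
yel [0.538  0.1752 0.125 ]
blu [0.5231 0.2324 0.125 ]
plu [ 0.5095 -0.113   0.149 ]
slot [ 0.4913 -0.222   0.118 ]
plu-slot 0.11051573412659722 80.4974424151568
stand 0.11988135493014176 -75.51917235520801
yawopt rot [ -0.    -0.02 -18.66] j6 now -0.08 j1 -1.28
yawopt rot [-0.01  0.    3.84] j6 now -0.08 j1 -1.28
linear [ 8.679 -7.191  0.039]
```

Plunger to slot measures 110.5 mm (nominal 110) and red to blue 119.9 mm (nominal 120), so both fit. I'm moving above the plunger with the fingers shut, turning the wrist on the way.

{"method": "jog_arm", "body": {
  "plan": [
    {"rot": [0,0,-10.4],"linear": [8.68,-7.19,0],"claw": 1},
    {"rot": [0,0,-10.4],"linear": [8.68,-7.19,0],"claw": 1},
    {"rot": [0,0,-10.4],"linear": [8.68,-7.19,0],"claw": 1},
    {"rot": [0,0,-10.4],"linear": [8.68,-7.19,0],"claw": 1},
    {"rot": [0,0,-10.4],"linear": [8.68,-7.19,0],"claw": 1},
    {"rot": [0,0,-10.4],"linear": [8.68,-7.19,0],"claw": 1},
    {"rot": [0,0,-10.4],"linear": [8.68,-7.19,0],"claw": 1},
    {"rot": [0,0,-10.4],"linear": [8.68,-7.19,0],"claw": 1}
  ]
}}

```text
clock: 0.9
position: [0.4305, -0.2543, 0.231]
eef_rot: [[-0.006, 1.0, -0.0], [1.0, 0.006, 0.0], [0.0, -0.0, -1.0]]
ft_force: [0.8, -0.6, -0.6]
opening: 0.0001
gripper_force: 0.0
```

```bash
python3 -c "
from h import *
units([.5095,-.113,.229],np.deg2rad(14.5));print(sense()['position'],sense()['qpos'])"
```

```text
yawopt rot [-0.   -0.   -1.77] j6 now -0.65 j1 -0.64
yawopt rot [-0.    0.   20.73] j6 now -0.65 j1 -0.64
linear [2.818 1.597 0.04 ]
[ 0.43048528 -0.25434424  0.2309832 ] [-6.41090551e-01 -2.15064720e-01  1.97799664e+00  6.50245937e-05
  1.37883927e+00 -6.46970151e-01]
```

{"method": "jog_arm", "body": {
  "plan": [
    {"rot": [0,0,-1.77],"linear": [2.82,1.6,0],"claw": 1},
    {"rot": [0,0,-1.77],"linear": [2.82,1.6,0],"claw": 1},
    {"rot": [0,0,-1.77],"linear": [2.82,1.6,0],"claw": 1},
    {"rot": [0,0,-1.77],"linear": [2.82,1.6,0],"claw": 1},
    {"rot": [0,0,-1.77],"linear": [2.82,1.6,0],"claw": 1}
  ]
}}

```text
clock: 1.4
position: [0.5104, -0.1138, 0.2308]
eef_rot: [[-0.248, 0.969, -0.001], [0.969, 0.248, 0.0], [0.0, -0.001, -1.0]]
ft_force: [-0.2, -1.1, 0.4]
opening: 0.0
gripper_force: 0.0
```

```bash
python3 -c "
from h import *
s=sense();print(s['clock'],s['position'])
print('exp plu',proj('wrist',[.5095,-.113,.149]),'slot',proj('wrist',[.4913,-.222,.118]),'tcp',proj('wrist',s['position']),'red',proj('wrist',[.5531,.1163,.125]))
im=read_camera('wrist');cv2.imwrite('pics/w1.png',cv2.resize(im,(800,600)))"
```

```text
1.4 [ 0.5104102  -0.11384391  0.23076477]
exp plu [276.5093375  215.89429116] slot [223.71326461 320.17539328] tcp [277.54184847 270.05230561] red [ 446.71251435 -143.89338714]
```

View pics/w1.png

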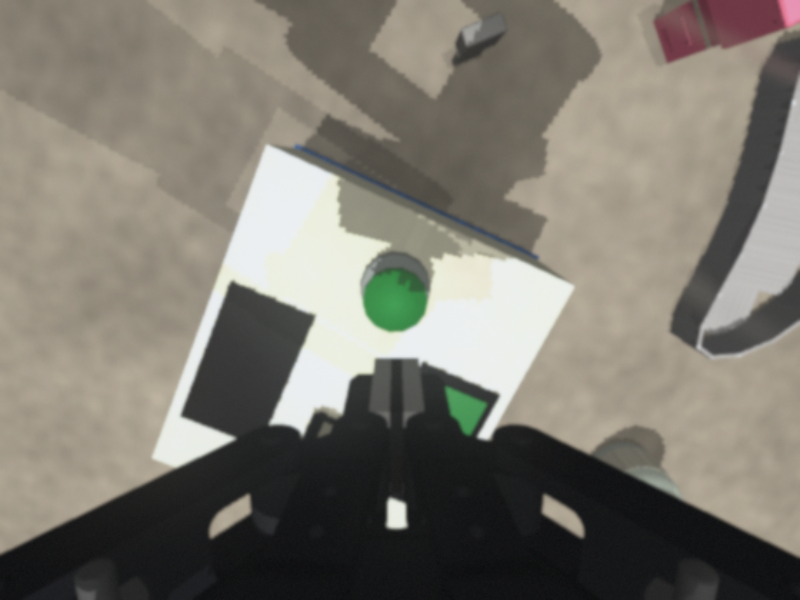

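The head shows at about (276,209), against (276,216) expected, so it lies about 3 mm toward tool +x. That is well within the head's radius. Pressing in steps.

{"method": "jog_arm", "body": {
  "plan": [
    {"rot": [0,0,0],"linear": [0.05,0,0.8],"claw": 1},
    {"rot": [0,0,0],"linear": [0.05,0,1.4],"claw": 1},
    {"rot": [0,0,0],"linear": [0.05,0,1.65],"claw": 1},
    {"rot": [0,0,0],"linear": [0.05,0,1.72],"claw": 1},
    {"rot": [0,0,0],"linear": [0.05,0,1.79],"claw": 1},
    {"rot": [0,0,0],"linear": [0.05,0,1.86],"claw": 1},
    {"rot": [0,0,0],"linear": [0.05,0,1.86],"claw": 1}
  ]
}}

```text
clock: 2.15
position: [0.5105, -0.1141, 0.1405]
eef_rot: [[-0.244, 0.97, 0.003], [0.97, 0.244, -0.002], [-0.003, 0.002, -1.0]]
ft_force: [-3.7, -0.6, 6.5]
opening: 0.0
gripper_force: 2.9
```

{"method": "jog_arm", "body": {
  "plan": [
    {"rot": [0,0,0],"linear": [0,0,0.06],"claw": 1},
    {"rot": [0,0,0],"linear": [0,0,0.1],"claw": 1},
    {"rot": [0,0,0],"linear": [0,0,0.1],"claw": 1}
  ]
}}

```text
clock: 2.45
position: [0.5109, -0.1141, 0.1367]
eef_rot: [[-0.245, 0.97, 0.003], [0.97, 0.245, -0.002], [-0.003, 0.003, -1.0]]
ft_force: [-4.8, -1.4, 9.8]
opening: -0.0001
gripper_force: 4.5
```

Force is past 8 N at z=0.1367. I'll push a little further so a clear rise confirms the stop.

{"method": "jog_arm", "body": {
  "plan": [
    {"rot": [0,0,0],"linear": [0,0,0.06],"claw": 1},
    {"rot": [0,0,0],"linear": [0,0,0.08],"claw": 1},
    {"rot": [0,0,0],"linear": [0,0,0.08],"claw": 1}
  ]
}}

```text
clock: 2.75
position: [0.5112, -0.1142, 0.1364]
eef_rot: [[-0.245, 0.97, 0.003], [0.97, 0.245, -0.002], [-0.003, 0.002, -1.0]]
ft_force: [-13.6, 1.5, 26.1]
opening: 0.0001
gripper_force: 12.8
```

26 N at unchanged height: it is at the stop. I'll lift off, check that the plunger springs back, and work out the move to the red paddle.

{"method": "jog_arm", "body": {
  "plan": [
    {"rot": [0,0,0],"linear": [0,0,-0.15],"claw": 1},
    {"rot": [0,0,0],"linear": [0,0,-0.5],"claw": 1},
    {"rot": [0,0,0],"linear": [0,0,-1.2],"claw": 1},
    {"rot": [0,0,0],"linear": [0,0,-2.0],"claw": 0.5},
    {"rot": [0,0,0],"linear": [0,0,-2.0],"claw": 0}
  ]
}}

```text
clock: 3.25
position: [0.5137, -0.1144, 0.238]
eef_rot: [[-0.244, 0.97, 0.015], [0.97, 0.245, -0.005], [-0.008, 0.013, -1.0]]
ft_force: [0.9, -0.4, 0.8]
opening: 0.0281
gripper_force: 0.0
```

```bash
python3 -c "
from h import *
print(ray('top',(228,198),.05),ray('top',(257,196),.07))
s=sense();print(s['clock'],s['position'])
units([.5531,.1163,.235],np.deg2rad(14.5))"
```

```text
[0.64541562 0.16847281 0.05      ] [0.65219148 0.07122194 0.07      ]
3.25 [ 0.51366862 -0.11436129  0.2380144 ]
yawopt rot [ 0.09  0.06 -0.04] j6 now -0.57 j1 -0.32
yawopt rot [ 0.09 -0.15 22.46] j6 now -0.57 j1 -0.32
linear [4.281 1.892 0.051]
```

{"method": "jog_arm", "body": {
  "plan": [
    {"rot": [0,0,0],"linear": [4.3,1.9,0],"claw": 0},
    {"rot": [0,0,0],"linear": [4.3,1.9,0],"claw": 0},
    {"rot": [0,0,0],"linear": [4.3,1.9,0],"claw": 0},
    {"rot": [0,0,0],"linear": [4.3,1.9,0],"claw": 0},
    {"rot": [0,0,0],"linear": [4.3,1.9,0],"claw": 0},
    {"rot": [0,0,0],"linear": [4.3,1.9,0],"claw": 0},
    {"rot": [0,0,0],"linear": [4.3,1.9,0],"claw": 0}
  ]
}}

```text
clock: 3.95
position: [0.5494, 0.1193, 0.2296]
eef_rot: [[-0.246, 0.969, 0.001], [0.969, 0.246, -0.0], [-0.0, 0.001, -1.0]]
ft_force: [0.3, -0.1, -0.6]
opening: 0.0429
gripper_force: 0.0
```

```bash
python3 -c "
from h import *
s=sense();print(s['clock'],s['position'],s['eef_rot'].round(3),s['opening'])
print('exp red',proj('wrist',[.5531,.1163,.125]),'yel',proj('wrist',[.538,.1752,.125]),'tcp',proj('wrist',s['position']))
im=read_camera('wrist');cv2.imwrite('pics/w2.png',cv2.resize(im,(800,600)))
cv2.imwrite('pics/t2raw.png',read_camera('top'))"
```

```text
3.95 [0.54942781 0.11932318 0.22964161] [[-0.246  0.969  0.001]
 [ 0.969  0.246 -0.   ]
 [-0.     0.001 -1.   ]] 0.042855521128237165
exp red [280.96020833 213.22935845] yel [281.01995413 129.7219481 ] tcp [277.54149173 270.04949812]
```

View pics/w2.png

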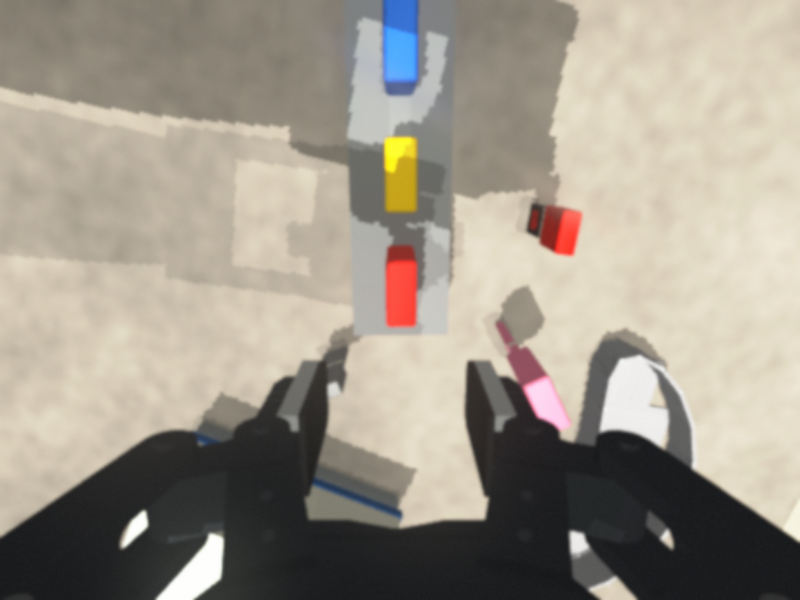

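The red paddle's top face is centred at about (401,293) in the enlarged picture, (281,205) raw. It is square to the gripper and the fingers straddle it laterally. I'll measure it in the raw image, along with the stand's end at row 334.

```bash
python3 -c "
from h import *
im=cv2.resize(cv2.imread('pics/w2.png'),(560,420),interpolation=cv2.INTER_AREA)
for r in range(168,234,3): print(r,im[r,281])
print([ (c,*im[205,c]) for c in range(266,297,2)])
s=sense()
for n,u,v,z in [('red',281,205.5,.125),('end',280,233.5,.075),('bot',281,228.5,.125)]:
  X=ray('wrist',(u,v),z);print(n,X,'tool',s['eef_rot'].T@(X-s['position']))
im=cv2.imread('pics/t2raw.png')[220:260,300:330]; g=im.astype(int); m=(g[...,1]>g[...,2]+40)&(g[...,1]>g[...,0]+40)
ys,xs=np.nonzero(m);print('plunger top px now',xs.mean()+300 if len(xs) else 0,ys.mean()+220 if len(ys) else 0,len(xs))
"
```

```text
168 [ 99 103 108]
171 [ 76  80 122]
174 [ 41  48 141]
177 [ 41  47 142]
180 [ 41  47 148]
183 [ 47  56 235]
186 [ 64  77 254]
189 [ 64  77 254]
192 [ 64  77 254]
195 [ 64  76 254]
198 [ 64  76 254]
201 [ 64  76 254]
204 [ 63  75 254]
207 [ 63  75 254]
210 [ 62  74 254]
213 [ 62  74 254]
216 [ 60  73 254]
219 [ 59  73 254]
222 [ 60  72 254]
225 [ 59  71 254]
228 [116 122 236]
231 [172 176 181]
[(266, np.uint8(172), np.uint8(177), np.uint8(180)), (268, np.uint8(164), np.uint8(167), np.uint8(183)), (270, np.uint8(107), np.uint8(113), np.uint8(225)), (272, np.uint8(64), np.uint8(76), np.uint8(253)), (274, np.uint8(67), np.uint8(80), np.uint8(254)), (276, np.uint8(66), np.uint8(79), np.uint8(254)), (278, np.uint8(66), np.uint8(78), np.uint8(254)), (280, np.uint8(64), np.uint8(77), np.uint8(254)), (282, np.uint8(62), np.uint8(74), np.uint8(254)), (284, np.uint8(61), np.uint8(73), np.uint8(254)), (286, np.uint8(60), np.uint8(71), np.uint8(254)), (288, np.uint8(57), np.uint8(68), np.uint8(253)), (290, np.uint8(78), np.uint8(85), np.uint8(238)), (292, np.uint8(148), np.uint8(152), np.uint8(187)), (294, np.uint8(174), np.uint8(177), np.uint8(181)), (296, np.uint8(188), np.uint8(191), np.uint8(195))]
red [0.55140679 0.1207551  0.125     ] tool [0.00222553 0.0027043  0.1044977 ]
end [0.56090303 0.08209056 0.075     ] tool [-0.0375692   0.00245522  0.15451212]
bot [0.5558383  0.10333218 0.125     ] tool [-0.01575206  0.0027549   0.10450432]
plunger top px now 315.28125 239.90625 32
```

The top face spans rows 182.5–228.5, centre (281,205.5), which is +2.2 mm x and +2.7 mm y in the tool frame. It lies 39.8 mm from the stand's end (40 expected). The plunger is back up. Descending and gripping.

{"method": "jog_arm", "body": {
  "plan": [
    {"rot": [0,0,0],"linear": [0.045,0.054,0.6],"claw": 0},
    {"rot": [0,0,0],"linear": [0.045,0.054,1.4],"claw": 0},
    {"rot": [0,0,0],"linear": [0.045,0.054,2.2],"claw": 0},
    {"rot": [0,0,0],"linear": [0.045,0.054,2.7],"claw": 0},
    {"rot": [0,0,0],"linear": [0.045,0.054,2.95],"claw": 0},
    {"rot": [0,0,0],"linear": [0.045,0.054,2.95],"claw": 0},
    {"rot": [0,0,0],"linear": [0.045,0.054,2.95],"claw": 0}
  ]
}}

```text
clock: 4.75
position: [0.5522, 0.1211, 0.0833]
eef_rot: [[-0.244, 0.97, 0.002], [0.97, 0.244, 0.0], [-0.0, 0.002, -1.0]]
ft_force: [-0.3, 0.1, 0.1]
opening: 0.0429
gripper_force: 0.0
```

{"method": "jog_arm", "body": {
  "plan": [
    {"rot": [0,0,0],"linear": [0,0,0],"claw": 0.5},
    {"rot": [0,0,0],"linear": [0,0,0],"claw": 1},
    {"rot": [0,0,0],"linear": [0,0,0],"claw": 1},
    {"rot": [0,0,0],"linear": [0,0,0],"claw": 1},
    {"rot": [0,0,0],"linear": [0,0,0],"claw": 1},
    {"rot": [0,0,0],"linear": [0,0,0],"claw": 1}
  ]
}}

```text
clock: 5.35
position: [0.5526, 0.1217, 0.084]
eef_rot: [[-0.245, 0.97, 0.003], [0.97, 0.245, 0.0], [-0.001, 0.003, -1.0]]
ft_force: [-0.4, -0.1, 7.0]
opening: 0.0151
gripper_force: 58.9
```

Gripped (15.1 mm opening, 59 N). Lifting.

{"method": "jog_arm", "body": {
  "plan": [
    {"rot": [0,0,0],"linear": [0,0,-0.1],"claw": 1},
    {"rot": [0,0,0],"linear": [0,0,-0.5],"claw": 1},
    {"rot": [0,0,0],"linear": [0,0,-1.0],"claw": 1},
    {"rot": [0,0,0],"linear": [0,0,-1.6],"claw": 1},
    {"rot": [0,0,0],"linear": [0,0,-2.4],"claw": 1},
    {"rot": [0,0,0],"linear": [0,0,-3.2],"claw": 1},
    {"rot": [0,0,0],"linear": [0,0,-4.0],"claw": 1},
    {"rot": [0,0,0],"linear": [0,0,-4.0],"claw": 1}
  ]
}}

```text
clock: 6.15
position: [0.5539, 0.1221, 0.2899]
eef_rot: [[-0.245, 0.969, 0.013], [0.97, 0.245, 0.002], [-0.001, 0.013, -1.0]]
ft_force: [-0.8, -0.6, 1.0]
opening: 0.0155
gripper_force: 59.8
```

```bash
python3 -c "
from h import *
a=np.deg2rad(80.5)
units(np.r_[np.array([.4913,-.222])-0.055*np.array([np.cos(a),np.sin(a)]),.283],a-np.pi/2);print(sense()['qpos'])"
```

```text
yawopt rot [ 0.09 -0.01  2.96] j6 now -0.13 j1 0.12
yawopt rot [ 1.000e-02  1.300e-01 -1.954e+01] j6 now -0.13 j1 0.12
linear [-7.373 -3.342  0.107]
[ 1.22247590e-01 -9.70152223e-02  1.77557828e+00  1.16179483e-04
  1.45037673e+00 -1.25152140e-01]
```

{"method": "jog_arm", "body": {
  "plan": [
    {"rot": [0,0,0.4],"linear": [-0.9,-0.4,0],"claw": 1},
    {"rot": [0,0,0.8],"linear": [-1.8,-0.8,0],"claw": 1},
    {"rot": [0,0,1.2],"linear": [-2.7,-1.2,0],"claw": 1},
    {"rot": [0,0,1.6],"linear": [-3.6,-1.6,0],"claw": 1},
    {"rot": [0,0,2.0],"linear": [-4.5,-2.0,0],"claw": 1},
    {"rot": [0,0,2.4],"linear": [-5.4,-2.4,0],"claw": 1},
    {"rot": [0,0,2.8],"linear": [-6.3,-2.8,0],"claw": 1},
    {"rot": [0,0,2.97],"linear": [-7.0,-3.2,0],"claw": 1}
  ]
}}

```text
clock: 6.95
position: [0.4805, -0.259, 0.2809]
eef_rot: [[0.169, 0.986, -0.001], [0.986, -0.169, 0.0], [0.0, -0.001, -1.0]]
ft_force: [0.7, -0.2, -0.6]
opening: 0.0154
gripper_force: 59.7
```

```bash
python3 -c "
from h import *
a=np.deg2rad(80.5)
units(np.r_[np.array([.4913,-.222])-0.055*np.array([np.cos(a),np.sin(a)]),.223],a-np.pi/2);print(sense()['qpos'])"
```

```text
yawopt rot [-0.01 -0.   -0.03] j6 now -0.42 j1 -0.59
yawopt rot [-0.000e+00  1.000e-02  2.247e+01] j6 now -0.42 j1 -0.59
linear [-0.335  0.093  1.158]
[-5.92658741e-01 -1.33357089e-01  1.82365299e+00 -8.19152606e-05
  1.45229216e+00 -4.22631809e-01]
```

{"method": "jog_arm", "body": {
  "plan": [
    {"rot": [0,0,0],"linear": [-0.33,0.09,0],"claw": 1},
    {"rot": [0,0,0],"linear": [-0.33,0.09,0.6],"claw": 1},
    {"rot": [0,0,0],"linear": [-0.33,0.09,1.15],"claw": 1},
    {"rot": [0,0,0],"linear": [-0.33,0.09,1.15],"claw": 1},
    {"rot": [0,0,0],"linear": [-0.33,0.09,1.15],"claw": 1}
  ]
}}

```text
clock: 7.45
position: [0.4833, -0.2732, 0.2238]
eef_rot: [[0.166, 0.986, -0.001], [0.986, -0.166, 0.001], [0.001, -0.001, -1.0]]
ft_force: [-0.5, 0.1, -0.2]
opening: 0.0151
gripper_force: 59.7
```

```bash
python3 -c "
from h import *
s=sense();print(s['clock'],s['position'],s['eef_rot'].round(4))
print('exp slot',proj('wrist',[.4913,-.222,.118]))
im=read_camera('wrist');cv2.imwrite('pics/w3raw.png',im)
cv2.imwrite('pics/w3.png',cv2.resize(im[110:310,180:380],(600,600),interpolation=cv2.INTER_CUBIC))"
```

```text
7.45 [ 0.48328556 -0.27320125  0.22381157] [[ 0.1659  0.9861 -0.0013]
 [ 0.9861 -0.1659  0.0012]
 [ 0.001  -0.0015 -1.    ]]
exp slot [277.09167466 137.18414733]
```

View pics/w3.png

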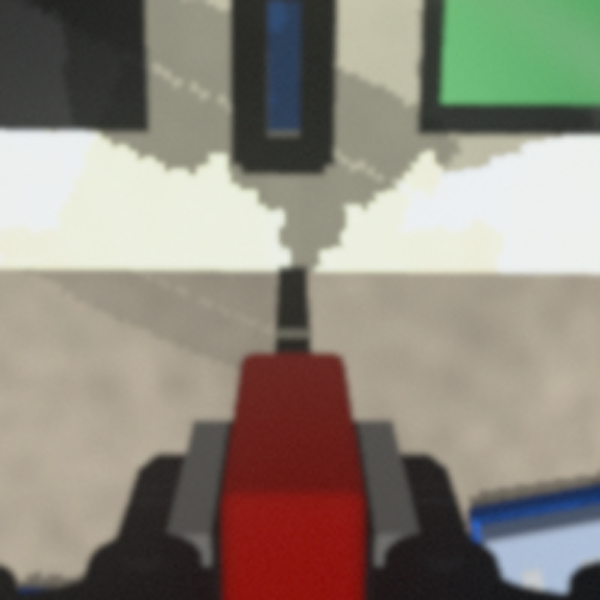

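The funnel is at crop columns 232–335, bottom edge row 172, with the blue throat at columns 266–301 down to row 133. The blade tip's front edge is at about crop (292,268) and the white line at row 333. I'll take the top edges from the raw picture by profile.

```bash
python3 -c "
from h import *
im=cv2.imread('pics/w3raw.png').astype(int)
print('col274 rows', [(r,*im[r,274].tolist()) for r in range(84,172,2)])
print('row135',[(c,int(im[135,c].sum())) for c in range(252,298)])
print('row205 blade',[(c,int(im[205,c].sum())) for c in range(266,290)])
print('blade col277',[(r,int(im[r,277].sum())) for r in range(192,230)])
"
```

```text
col274 rows [(84, 171, 194, 196), (86, 172, 194, 197), (88, 170, 193, 196), (90, 170, 193, 195), (92, 169, 191, 194), (94, 169, 190, 193), (96, 156, 176, 177), (98, 79, 89, 89), (100, 44, 48, 47), (102, 43, 45, 46), (104, 42, 46, 46), (106, 40, 45, 44), (108, 44, 47, 46), (110, 81, 62, 48), (112, 103, 72, 50), (114, 107, 73, 49), (116, 108, 74, 49), (118, 97, 69, 47), (120, 92, 66, 46), (122, 89, 64, 46), (124, 88, 64, 46), (126, 87, 63, 44), (128, 89, 64, 45), (130, 89, 63, 45), (132, 90, 64, 46), (134, 90, 65, 46), (136, 91, 65, 47), (138, 89, 63, 45), (140, 88, 64, 45), (142, 88, 64, 46), (144, 88, 64, 46), (146, 89, 66, 47), (148, 89, 64, 47), (150, 90, 66, 47), (152, 91, 72, 58), (154, 88, 91, 89), (156, 55, 62, 61), (158, 42, 48, 46), (160, 44, 49, 48), (162, 45, 50, 49), (164, 44, 50, 49), (166, 51, 57, 57), (168, 104, 117, 118), (170, 131, 148, 150)]
row135 [(252, 424), (253, 424), (254, 419), (255, 403), (256, 343), (257, 240), (258, 157), (259, 131), (260, 124), (261, 124), (262, 123), (263, 129), (264, 122), (265, 117), (266, 128), (267, 139), (268, 163), (269, 191), (270,
[... 402 characters left out ...]
), (271, 377), (272, 310), (273, 215), (274, 156), (275, 143), (276, 143), (277, 141), (278, 143), (279, 138), (280, 156), (281, 219), (282, 333), (283, 431), (284, 468), (285, 475), (286, 475), (287, 480), (288, 479), (289, 473)]
blade col277 [(192, 451), (193, 485), (194, 504), (195, 512), (196, 508), (197, 483), (198, 408), (199, 284), (200, 190), (201, 149), (202, 146), (203, 145), (204, 139), (205, 141), (206, 138), (207, 140), (208, 138), (209, 140), (210, 135), (211, 140), (212, 136), (213, 131), (214, 131), (215, 134), (216, 134), (217, 138), (218, 165), (219, 224), (220, 280), (221, 293), (222, 248), (223, 173), (224, 129), (225, 123), (226, 135), (227, 153), (228, 169), (229, 176)]
```

```bash
python3 -c "
from h import *
im=cv2.imread('pics/w3raw.png').astype(int).sum(2)
def edges(r):
  a=im[r,250:300]; return [round(250+np.interp(-300,-a[:12],np.arange(12)),2), round(284+np.interp(300,a[34:46],np.arange(34,46))-34,2)]
print([edges(r) for r in (102,115,128,140,152,162)])
s=sense();R=s['eef_rot'];print(s['position'])
for n,u,v,z in [('rim',274.2,132.8,.118),('rimL',257,132.8,.118),('rimR',291.2,132.8,.118),('rimN',274.2,167.5,.118),('rimF',274.2,98,.118),('throat',274.4,131.7,.108),('bladetip',277.1,199.2,s['position'][2]+.016-.09),('line',277.2,220.7,s['position'][2]+.016-.042),('handtop', 277.8,273,s['position'][2]+.016+.025)]:
  X=ray('wrist',(u,v),z);print(n,X.round(4),'tool',(1000*R.T@(X-s['position'])).round(1))
"
```

```text
[[np.float64(256.87), np.float64(291.06)], [np.float64(256.47), np.float64(291.29)], [np.float64(256.44), np.float64(291.05)], [np.float64(256.44), np.float64(291.39)], [np.float64(256.64), np.float64(291.02)], [np.float64(256.94), np.float64(290.56)]]
[ 0.48394638 -0.27364028  0.22532852]
rim [ 0.4907 -0.2194  0.118 ] tool [ 54.7  -2.5 107.3]
rimL [ 0.4787 -0.2173  0.118 ] tool [ 54.7 -14.7 107.3]
rimR [ 0.5025 -0.2214  0.118 ] tool [ 54.7   9.6 107.3]
rimN [ 0.4865 -0.2437  0.118 ] tool [ 30.   -2.5 107.3]
rimF [ 0.4946 -0.1962  0.118 ] tool [ 78.2  -2.4 107.3]
throat [ 0.4908 -0.2191  0.108 ] tool [ 54.9  -2.4 117.3]
bladetip [ 0.486  -0.2593  0.1513] tool [14.5 -0.4 74. ]
line [ 0.4861 -0.2587  0.1993] tool [15.1 -0.4 26. ]
handtop [ 0.4867 -0.2554  0.2663] tool [ 18.5  -0.2 -41. ]
```

Blade front edge is at tool x 15 mm (15 expected) and y −0.4 mm. The funnel outer size measures 24×48 mm, which is plausible. The slot is at tool (54.3, −2.4), so the shift is +54.3, −2.1 mm. I'll move over it and stop with the tip just above the rim.

{"method": "jog_arm", "body": {
  "plan": [
    {"rot": [0,0,0],"linear": [0.4,-0.04,0],"claw": 1},
    {"rot": [0,0,0],"linear": [0.8,-0.04,0],"claw": 1},
    {"rot": [0,0,0],"linear": [1.085,-0.042,0],"claw": 1},
    {"rot": [0,0,0],"linear": [1.085,-0.042,0.2],"claw": 1},
    {"rot": [0,0,0],"linear": [1.085,-0.042,0.5],"claw": 1},
    {"rot": [0,0,0],"linear": [1.085,-0.042,0.5],"claw": 1},
    {"rot": [0,0,0],"linear": [1.085,-0.042,0.5],"claw": 1},
    {"rot": [0,0,0],"linear": [1.085,-0.042,0.5],"claw": 1}
  ]
}}

```text
clock: 8.3
position: [0.4902, -0.2206, 0.1993]
eef_rot: [[0.167, 0.986, -0.0], [0.986, -0.167, -0.0], [-0.0, -0.0, -1.0]]
ft_force: [0.5, -0.7, -0.7]
opening: 0.0155
gripper_force: 59.7
```

```bash
python3 -c "
from h import *
s=sense();print(s['clock'],s['position'],s['eef_rot'].round(4))
im=read_camera('wrist');cv2.imwrite('pics/w4raw.png',im)
cv2.imwrite('pics/w4.png',cv2.resize(im[150:270,220:340],(600,600),interpolation=cv2.INTER_CUBIC))"
```

```text
8.3 [ 0.49022359 -0.22062449  0.19926065] [[ 1.675e-01  9.859e-01 -2.000e-04]
 [ 9.859e-01 -1.675e-01 -0.000e+00]
 [-0.000e+00 -2.000e-04 -1.000e+00]]
```

View pics/w4.png

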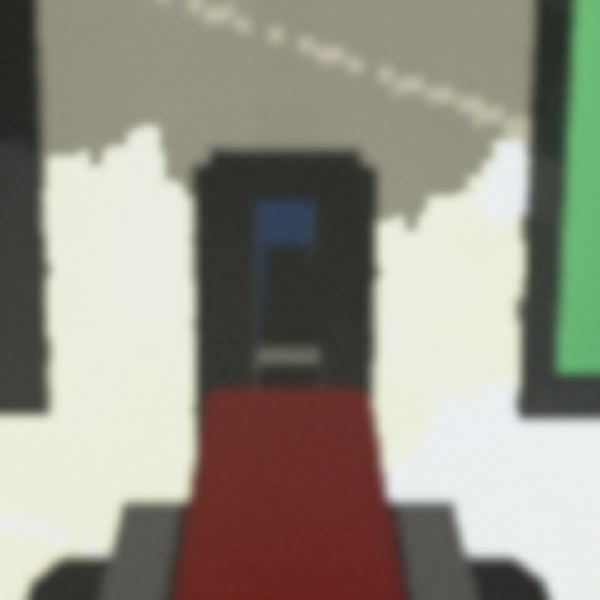

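The blade tip hangs over the throat. The throat is at crop columns 255–316, front end at row 200; the blade is at about 265–312, tip row 247, line row 355. Checking the offsets along the slot numerically.

```bash
python3 -c "
from h import *
im=cv2.imread('pics/w4raw.png').astype(int)
print('row205',[(c,*im[205,c].tolist()) for c in range(268,288)])
print('col277',[(r,*im[r,277].tolist()) for r in list(range(177,204))+list(range(216,227))])
s=sense();R=s['eef_rot'];p=np.array([.4902,-.2206,.1993])
for n,u,v,z in [('throatF',277,190,.110),('rimF',277,180,.118),('bladetip',277.5,199.3,p[2]+.016-.09),('line',277.6,221,p[2]+.016-.042),('rimL',259.2,205,.118),('rimR',295,205,.118)]:
  X=ray('wrist',(u,v),z);print(n,'tool',(1000*R.T@(X-p)).round(1))
print(s['position'])
"
```

```text
row205 [(268, 47, 51, 50), (269, 48, 52, 51), (270, 58, 57, 54), (271, 65, 60, 54), (272, 65, 58, 51), (273, 54, 53, 48), (274, 46, 50, 48), (275, 44, 49, 48), (276, 44, 50, 49), (277, 46, 51, 50), (278, 43, 49, 47), (279, 45, 49, 49), (280, 45, 49, 48), (281, 43, 49, 48), (282, 44, 49, 48), (283, 44, 50, 48), (284, 45, 49, 48), (285, 44, 49, 47), (286, 43, 49, 47), (287, 43, 48, 48)]
col277 [(177, 125, 142, 144), (178, 120, 136, 138), (179, 102, 114, 116), (180, 75, 84, 85), (181, 53, 58, 56), (182, 45, 51, 49), (183, 42, 47, 46), (184, 44, 48, 47), (185, 42, 47, 47), (186, 45, 49, 47), (187, 43, 48, 47), (188, 45, 49, 47), (189, 56, 52, 47), (190, 73, 58, 47), (191, 85, 63, 48), (192, 90, 67, 50), (193, 90, 67, 49), (194, 90, 67, 50), (195, 90, 67, 50), (196, 90, 67, 51), (197, 85, 66, 50), (198, 72, 60, 48), (199, 57, 55, 48), (200, 48, 51, 49), (201, 45, 49, 47), (202, 45, 48, 48), (203, 43, 49, 46), (216, 46, 50, 50), (217, 46, 51, 50), (218, 55, 60, 60), (219, 71, 80, 80), (220, 87, 97, 98), (221, 90, 102, 103), (222, 79, 89, 90), (223, 58, 65, 64), (224, 46, 51, 51), (225, 45, 49, 51), (226, 43, 48, 57)]
throatF tool [17.2 -0.4 89.3]
rimF tool [25.7 -0.4 81.3]
bladetip tool [14.4 -0.  74. ]
line tool [14.8 -0.  26. ]
rimL tool [  8.6 -12.3  81.3]
rimR tool [ 8.6 11.7 81.3]
[ 0.49035137 -0.22062644  0.19952484]
```

Correction is about +1.5 mm x and −0.3 mm y. Lowering gently to a few millimetres short of the final height.

{"method": "jog_arm", "body": {
  "plan": [
    {"rot": [0,0,0],"linear": [0.03,-0.006,0],"claw": 1},
    {"rot": [0,0,0],"linear": [0.03,-0.006,0.12],"claw": 1},
    {"rot": [0,0,0],"linear": [0.03,-0.006,0.24],"claw": 1},
    {"rot": [0,0,0],"linear": [0.03,-0.006,0.36],"claw": 1},
    {"rot": [0,0,0],"linear": [0.03,-0.006,0.42],"claw": 1}
  ]
}}

```text
clock: 8.85
position: [0.4897, -0.2183, 0.177]
eef_rot: [[0.167, 0.986, -0.002], [0.986, -0.167, 0.001], [0.001, -0.002, -1.0]]
ft_force: [0.2, -0.4, -0.4]
opening: 0.0152
gripper_force: 59.7
```

No contact force and the tip is in the throat. Continuing.

{"method": "jog_arm", "body": {
  "plan": [
    {"rot": [0,0,0],"linear": [0,0,0.08],"claw": 1},
    {"rot": [0,0,0],"linear": [0,0,0.16],"claw": 1},
    {"rot": [0,0,0],"linear": [0,0,0.24],"claw": 1},
    {"rot": [0,0,0],"linear": [0,0,0.3],"claw": 1},
    {"rot": [0,0,0],"linear": [0,0,0.3],"claw": 1},
    {"rot": [0,0,0],"linear": [0,0,0.3],"claw": 1},
    {"rot": [0,0,0],"linear": [0,0,0.3],"claw": 1}
  ]
}}

```text
clock: 9.55
position: [0.4904, -0.2186, 0.1636]
eef_rot: [[0.167, 0.986, 0.0], [0.986, -0.167, -0.0], [-0.0, 0.0, -1.0]]
ft_force: [0.2, 0.4, 0.3]
opening: 0.0154
gripper_force: 59.7
```

```bash
python3 -c "
from h import *
s=sense();print(s['clock'],s['position'],s['ft_force'])
im=read_camera('wrist');cv2.imwrite('pics/w5raw.png',im);sc=read_camera('scene');cv2.imwrite('pics/s5raw.png',sc)
a=cv2.resize(im[150:250,230:330],(400,400),interpolation=cv2.INTER_CUBIC)
u,v=proj('scene',[.49,-.22,.13]).astype(int);print(u,v)
b=cv2.resize(sc[v-40:v+40,u-40:u+40],(400,400),interpolation=cv2.INTER_CUBIC)
cv2.imwrite('pics/w5.png',np.hstack([a,b]))
im=im.astype(int);print('col277',[(r,int(im[r,277].sum())) for r in range(175,232)])
for q in [(.0,'x')]:
  R=s['eef_rot'];p=s['position']
  for n,z in [('line',p[2]+.016-.042),('rim',.118)]:
    print(n,z,proj('wrist',np.r_[p[:2],z]+R@[.015,0,0]))
  print('rimF',proj('wrist',np.r_[p[:2],.118]+R@[.024,0,0]),'rimFin',proj('wrist',np.r_[p[:2],.118]+R@[.022,0,0]))
"
```

```text
9.55 [ 0.49038898 -0.21864384  0.16361075] [0.20908056 0.39828835 0.3066202 ]
245 168
col277 [(175, 417), (176, 419), (177, 415), (178, 417), (179, 417), (180, 420), (181, 418), (182, 420), (183, 415), (184, 412), (185, 416), (186, 416), (187, 410), (188, 412), (189, 410), (190, 409), (191, 410), (192, 409), (193, 394), (194, 348), (195, 264), (196, 172), (197, 134), (198, 119), (199, 118), (200, 119), (201, 118), (202, 117), (203, 121), (204, 118), (205, 121), (206, 122), (207, 111), (208, 116), (209, 121), (210, 116), (211, 118), (212, 123), (213, 120), (214, 123), (215, 118), (216, 124), (217, 121), (218, 152), (219, 213), (220, 269), (221, 284), (222, 244), (223, 172), (224, 123), (225, 120), (226, 125), (227, 144), (228, 163), (229, 178), (230, 176), (231, 177)]
line 0.13761075310562224 [277.97893707 220.80476879]
rim 0.118 [277.87411616 210.39120989]
rimF [277.88100235 194.93270867] rimFin [277.87945732 198.40108007]
```

View pics/w5.png

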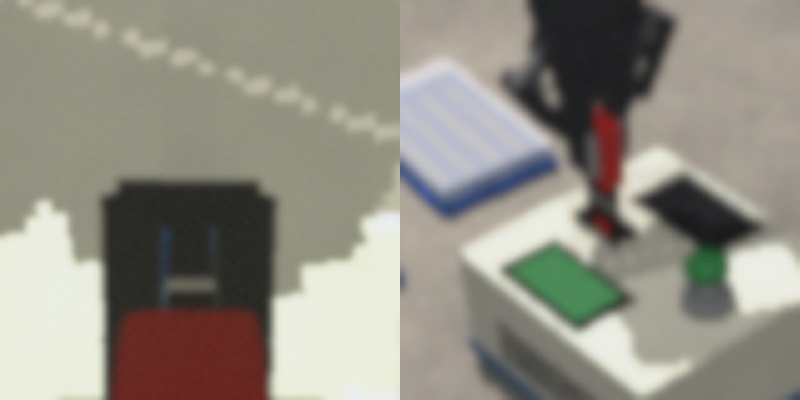

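The blade is in the slot, with the white line at crop (190,285), row 220.8 raw, exactly as predicted for the in-hand offset. The plunger is up. The line is 19.6 mm above the rim, so I lower by that.

{"method": "jog_arm", "body": {
  "plan": [
    {"rot": [0,0,0],"linear": [0,0,0.08],"claw": 1},
    {"rot": [0,0,0],"linear": [0,0,0.16],"claw": 1},
    {"rot": [0,0,0],"linear": [0,0,0.24],"claw": 1},
    {"rot": [0,0,0],"linear": [0,0,0.32],"claw": 1},
    {"rot": [0,0,0],"linear": [0,0,0.39],"claw": 1},
    {"rot": [0,0,0],"linear": [0,0,0.39],"claw": 1},
    {"rot": [0,0,0],"linear": [0,0,0.39],"claw": 1},
    {"rot": [0,0,0],"linear": [0,0,0.39],"claw": 1}
  ]
}}

```text
clock: 10.45
position: [0.4904, -0.2186, 0.1441]
eef_rot: [[0.167, 0.986, 0.0], [0.986, -0.167, -0.0], [-0.0, 0.0, -1.0]]
ft_force: [-0.7, -0.3, 0.0]
opening: 0.0151
gripper_force: 59.7
```

```bash
python3 -c "
from h import *
Z=[]
for k in range(5):
  s=sense();Z.append(s['position']);im=read_camera('wrist')
print(np.array(Z).round(4),s['ft_force'],s['clock'])
cv2.imwrite('pics/w6raw.png',im)
im2=im.astype(int);print('col277',[(r,int(im2[r,277].sum())) for r in range(186,234)])
R=s['eef_rot'];p=np.mean(Z,0)
for n,z in [('line',p[2]+.016-.042),('rim',.118)]: print(n,z,proj('wrist',np.r_[p[:2],z]+R@[.015,0,0]))
print('rimF',proj('wrist',np.r_[p[:2],.118]+R@[.024,0,0]))
cv2.imwrite('pics/w6.png',cv2.resize(im[170:250,240:320],(600,600),interpolation=cv2.INTER_CUBIC))
"
```

```text
[[ 0.4904 -0.2186  0.1441]
 [ 0.4904 -0.2187  0.1441]
 [ 0.4904 -0.2186  0.1441]
 [ 0.4904 -0.2187  0.1441]
 [ 0.4903 -0.2186  0.1441]] [-0.35681424 -0.60324134 -0.04852881] 10.65
col277 [(186, 418), (187, 415), (188, 418), (189, 416), (190, 415), (191, 415), (192, 415), (193, 415), (194, 413), (195, 412), (196, 408), (197, 409), (198, 411), (199, 410), (200, 407), (201, 409), (202, 388), (203, 324), (204, 228), (205, 146), (206, 119), (207, 114), (208, 112), (209, 117), (210, 108), (211, 103), (212, 109), (213, 113), (214, 115), (215, 112), (216, 108), (217, 113), (218, 144), (219, 208), (220, 270), (221, 282), (222, 238), (223, 169), (224, 114), (225, 108), (226, 115), (227, 142), (228, 158), (229, 160), (230, 167), (231, 169), (232, 164), (233, 162)]
line 0.11808893730183376 [278.09243101 220.89449394]
rim 0.118 [278.09188335 220.84220824]
rimF [278.10121225 203.85686608]
```

View pics/w6.png

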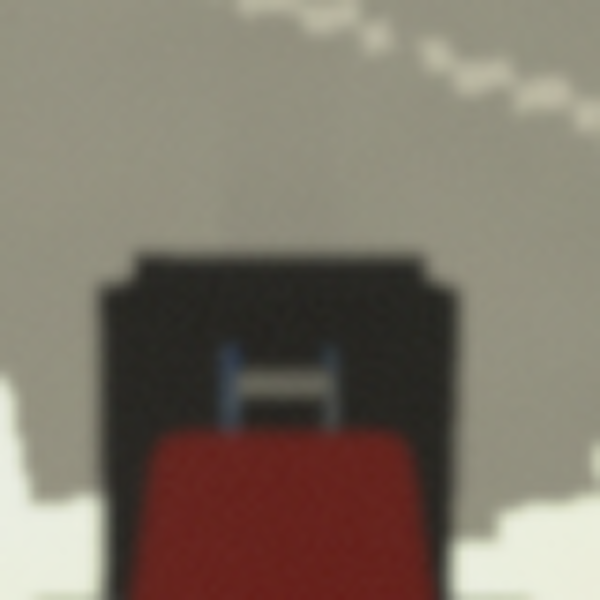

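The line (row 220.8) coincides with the rim's predicted row at the blade (220.84). The blade has visible gaps on both sides, there is no contact force, and the handle is about 17 mm above the rim. Handing in.

```bash
python3 -c "
from workcell import *
print(finish_job())"
```

```text
the job is handed in; nothing more can be done
None
```

The job is handed in at about 10.7 s of the 58 s: the plunger was pressed to its stop (26 N, no further travel) and came back up. The red paddle is held upright and still in the slot, with its white line level with the rim to within what the cameras can measure and no contact force on it.

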